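Click an effect-glass holder shut with the bench pliers

TASK

Fold the open black cover of the glass holder over so that it lies loose on its orange catch, push the slide home under the jaws, and press the red handle of the clamped pliers down until the cover clicks fully shut (let the pliers do this, not the fingers). Then let the pliers spring open, draw the slide right out again, and set the closed holder down gently, flat and cover up, inside the blue tray. Leave the other things on the table where they are.

Things in the scene. Friction and masses are not known exactly. Their poses are not given: they have to be found in the camera images.
- press: Station fixed to the table: pliers in a blue bench clamp, a cross slide under their jaws. Origin on the table under the jaws, z up; -x runs along the pliers to the end of the handles (roughly to the robot), +x to the pivot; the slide comes out on the +y side. Slide plate top 26 mm up; clamp at x = -115 mm, 34 mm high; pivot brackets at x = 63 to 93 mm, 76 mm high.
- pliers (a joint): Angle of the pliers' upper arm, rad: 0 open (a spring returns it there), about 0.26 shut flat on a fully shut holder, 0.30 its stop. Pivot 75 mm in +x of the press origin, 64 mm up. The jaw meets the resting cover at about 0.17; the catch gives at about 0.20, taking about 11 N at the handle (the spring alone 3 to 5 N); press on to 0.26.
- pliers_handle (a point): Point on the top face of the red upper handle, 210 mm from the pivot: press here, downwards. Open it is 127 mm above the table and 126 mm in -x of the press origin; shut, 73 mm and 135 mm. The handle is 24 mm wide, reaches 90 mm to the pivot side and 20 mm to the outer side of this point, and slopes down to the pivot when open.
- shuttle (a joint): Travel of the aluminium slide, m: 0 drawn right out (+y of the press), 0.13 home, holder under the jaws. It moves along -y of the press as it grows, stays where left and slides with about 1.5 N.
- shuttle_post (a point): Top centre of the slide's yellow post, 76 mm above the table; the post is 22 mm (press x) by 14 mm (press y), rises 50 mm from the slide plate and stands 110 mm in +y of the seat's centre. Pushing its outer (+y) face sends the slide home; hooking its inner face draws it out.
- shuttle_seat (a point): Centre of the seat on the slide plate's top face (26 mm above the table, 130 mm in +y of the press origin when out), where the holder starts; axes as the press. Lips 5 mm high stand at the holder's corners; the middle 40 mm of its side faces (+-y) is free for fingers, over the plate, which reaches 40 mm from the centre.
- holder: Effect-glass holder, 100 g: white base 62 (x) x 50 (y) x 8 mm with amber window, hinged black cover. Origin: centre of the base's underside, z up. Cover hinge along y at x = +29, z = 10 mm; orange sprung catch, 20 mm wide, 26 mm high, at x = -32 to -36 mm; it leans out as the cover passes. Cover top 12 mm when shut. Lift by the side faces (y = +-25 mm; the cover is 46 mm wide).
- cover (a joint): Cover angle, rad: 0 fully shut under the catch (pressed, it clicks at about 0.11, then stays below 0.03), about 0.16 lying loose on the catch's slope, 1.57 upright, 2.05 its stop. Starts open at 1.7 to 2.0, leaning to +x of the holder; pushed over past about 1.1 towards the catch it falls by itself and comes to lie on the catch.
- cover_edge (a point): Middle of the cover's free edge, 57 mm from its hinge; the cover is 4 mm thick and 46 mm wide.
- tray_blue: Blue tray for closed holders, fixed, 125 mm (x) by 135 mm (y), rim 16 mm high, walls and floor 4 mm. Origin at the centre of its underside.
- tray_orange: Orange tray of the same size with two white slides in it; not for this job. Origin at the centre of its underside.
- tape_roll: Bystander: black tape roll, ring 96 mm across, 24 mm high. Origin at its underside's centre.
- screwdriver: Bystander: blue-handled screwdriver, 160 mm long, lying. Origin at its underside's centre.
- lens: Bystander: black projector lens standing on end, 64 mm across, 60 mm high. Origin at its underside's centre.
- mug: Bystander: white mug, 76 mm across, 90 mm high, with a handle. Origin at its underside's centre.
- cleaner: Bystander: amber bottle, 44 mm across, 110 mm high. Origin at its underside's centre.
- slide_box: Bystander: cardboard box 60 x 110 x 55 mm. Origin at its underside's centre.
- gel_block: Bystander: green plastic block 50 x 50 x 20 mm. Origin at its underside's centre.
There are look-alikes about, which are no part of the job. What is shaped like the holder but yellow is not meant.

How it is judged (in metres and radians):
On the way, in this order (a step that is already met when the one before it is completed fails the run):
1. the cover is folded over and lies on the catch, not yet clicked, the slide still out (value of joint cover between 0.06 and 0.3 rad and value of joint shuttle below 0.03 m), for 0.2 s.
2. the slide is home under the jaws with the cover still unclicked (value of joint shuttle above 0.122 m and value of joint cover above 0.06 rad), for 0.1 s.
3. the pliers are pressed shut on the holder under the jaws and the cover is fully shut (value of joint pliers above 0.22 rad and value of joint cover below 0.04 rad and value of joint shuttle above 0.115 m), for 0.05 s.
4. the pliers are open again and the slide is drawn right out, the cover shut (value of joint pliers below 0.05 rad and value of joint shuttle below 0.015 m and value of joint cover below 0.04 rad), for 0.1 s.
At the end, for the whole second after the job is handed in: The holder lies at rest flat on the blue tray's floor (tilt under 0.1 rad, cover up, its origin within 42 mm (x) and 47 mm (y) of the tray's centre), its cover fully shut (joint under 0.04 rad); the pliers are open (under 0.05 rad) and the slide is out (under 30 mm) (x of holder in the frame of tray_blue between -0.042 and 0.042 m and y of holder in the frame of tray_blue between -0.047 and 0.047 m and z of holder in the frame of tray_blue below 0.01 m and angle between holder's own z axis and vertical below 0.1 rad and value of joint cover below 0.04 rad and linear speed of holder below 0.02 m/s and value of joint pliers below 0.05 rad and value of joint shuttle below 0.03 m); the robot touches nothing.
It fails at once if the holder is dropped or slammed into the blue tray (over 40 N) (contact force between holder and tray_blue above 40 N).
It fails at once if a bystander is moved by more than 30 mm (distance of any of tape_roll, screwdriver, lens, mug, cleaner, slide_box, gel_block from where it was at the start of the episode above 0.03 m).
It fails at once if the fingers, not the pliers, press the cover into its catch (contact force between the fingers and holder above 2 N and value of joint cover between 0.04 and 0.13 rad).
It also fails if it takes over 72 s, if anything falls off the work surface, if the arm or the gripper's body presses on something with over 40 N, if the wrist force passes 120 N, or if a joint passes its speed limit or range.

ROBOT

A 6-joint arm with a two-finger parallel gripper is mounted at the origin on the work surface. World frame = base frame: x ahead of the robot, y to its left, z up, the work surface at z = 0. Lengths are in mm, angles in rad, forces in N, time in s.
With the tool pointing down it reaches from about 275 to 1000 mm from the base axis. Payload 8.4 kg.
Tool frame: the origin (TCP) lies at the very end of the fingers, on their centre line; the grasp point (between the pads) lies 19 mm behind it; x points along the fingers, y is the direction in which the jaws open and shut, and the axes are right-handed (so a half turn about x gives the same grasp; the last joint's range is limited). The gripper opens to 85 mm and grips with 20 to 120 N. Pads are 22 mm wide; open, the fingers measure 114 mm over their backs; the gripper's body (76 mm by 85 mm) begins 54 mm behind the grasp point. The pads swing forward as they close: fully open they stand 13 mm farther back than shut.
Start: joints at [1.101, 0.353, 1.633, -0, 1.155, -0.002], TCP at [281.826, 557.855, 231.281] pointing down, gripper open.
Joint ranges: [-2.63, 2.63], [-0.92, 2.1], [0.06, 2.66], [-1.3, 4.44], [0, 2.69], [-3.02, 3.02]. Speed limits (rad/s): [2.22, 2.22, 2.79, 3.14, 3.14, 3.14].

INTERFACE

Orientations are given as [roll, pitch, yaw] about the fixed x, y, z axes, in that order (R = Rz(yaw) Ry(pitch) Rx(roll)).
In Python, from rig import r, grab_frame, camera_params, sign_off gives the robot as it stands.
- The arm moves only by the tool drive_tool, never from a script. Its argument "rows" is one flat list of numbers, 7 for each row, row after row: the shift along the tool's x, y, z in mm, then the turn, a rotation vector about the tool's x, y, z in degrees, then the opening in per cent of the stroke, from 0 (shut) to 100 (fully open). In form: [x, y, z, rx, ry, rz, fingers, x, y, z, rx, ry, rz, fingers, ...]. A call has 1 to 10 rows; each row is the pose to reach, as a shift and turn from the pose measured when the call began, along the tool's axes at that moment; what a row does not reach only later rows make up. A row lasts 1/8 s, in which the tool goes at most 62.5 mm and 10.7 degrees, less where a joint would pass 70% of its speed; a pose out of reach is approached as far as the arm can. A call with a gripper value outside its range is refused whole. The fingers move at their own pace and stop on an object; "newtons" is the grip in N (left out, the last holds). Time passes only in rows, so rows that repeat a pose let the fingers close. It gives the time, the measured TCP pose, the force and the opening at its end, in the units of the state.
- r.sense(): the state, without advancing time (a new reading comes with each control period).
- grab_frame(name): name is "scene" or "top" or "wrist"; returns the picture (420x560x3 uint8, red, green, blue); there is no depth.
- camera_params(name): a dict with "vertical_fov" (degrees; the focal length in pixels is half the picture's height over the tangent of half this angle, whatever the lens; pixels are square), "cx", "cy" (the principal point, pixels), "k1" (the pictures are not rectified: a ray, as slopes to the right and down, at radius r is drawn at 1 + k1 r^2 times it, then the intrinsics apply), "pose" (4x4, takes a point from camera to world coordinates); the wrist camera has in their place "tool_from_camera" (4x4, takes a point from camera to tool coordinates, whose origin is the TCP and whose axes are the tool frame's). Camera axes: x right, y down, z forward; pixel columns grow to the right and rows downward; lengths in mm; the calibration is good to about 2 mm. A picture is of the moment at which its call begins: read the wrist's pose just before it. camera_params takes no time and is no camera call.
- sign_off(): hands the job in, once; it reports no verdict.
The state is a dict: "clock": time; "qpos": joint angles; "qvel": joint speeds; "joint_efforts": joint torques, N m; "eef_pos": TCP position; "tcp_rot": TCP orientation; "contact_force": force on the tool from outside, world axes, zero at the start; "wrist_torque": the same for the moment, N m; "opening": opening from 0.0 (shut) to 1.0 (fully open).
Only numpy, scipy, OpenCV 4.12 (cv2) and the standard library are available. Lean on these libraries where they do the work, as an engineer would, in place of code of your own. Each camera call takes 0.05 s, during which the arm holds its last target.

## Working session

There is one attempt and no reset: what is moved stays moved. The work goes in short steps, Python scripts to look and compute and a tool call to move; the robot and the scene stay as the last step left them, time stands still between calls to the robot, and variables do not carry over. Pictures are saved under pics/ and viewed, and the job is handed in when it is done.

Besides the shell and the picture viewer there is one more tool, called as a command line: name --argument value ..., lists and objects as JSON in quotes. drive_tool: Moves the arm, as the interface text tells. Its arguments: {"type":"object","properties":{"rows":{"type":"array","items":{"type":"number"}},"newtons":{"type":"number"}},"required":["rows"]}

```bash
ls; mkdir -p pics; python3 - <<'E'
from rig import r, grab_frame, camera_params
import cv2
s=r.sense();print(s)
for n in("scene","top","wrist"):
    print(n,camera_params(n))
    im=grab_frame(n);cv2.imwrite(f"pics/{n}0.png",im[:,:,::-1])
E
```

```text
pics
{'clock': 0.0, 'qpos': array([ 1.10059580e+00,  3.53626653e-01,  1.63415703e+00, -1.99069832e-05,
        1.15517241e+00, -2.40304529e-03]), 'qvel': array([-1.68244425e-05, -4.00630873e-04,  2.14209019e-04,  1.66080625e-04,
        1.80019911e-04,  1.13378982e-03]), 'joint_efforts': array([ 3.33777883e-03, -6.05191755e+01, -3.42075956e+01,  1.80294887e-04,
        8.51626071e-03,  1.94282649e-05]), 'eef_pos': array([281.61616367, 557.421535  , 230.56529956]), 'tcp_rot': array([-1.55985065,  1.56943277, -2.02764008]), 'contact_force': array([-0.42070797, -0.01040065,  0.01915744]), 'wrist_torque': array([ 0.03769757,  0.02761398, -0.00992847]), 'opening': 0.999258319929535}
scene {'vertical_fov': 48.443977365180096, 'cx': 279.6498494418177, 'cy': 213.65573344686732, 'k1': 0.012486075604986682, 'pose': array([[ 5.07145120e-01,  7.39493396e-01, -4.42666177e-01,
         1.06894372e+03],
       [ 8.61845776e-01, -4.32112656e-01,  2.65519323e-01,
        -2.47568577e+02],
       [ 5.06812872e-03, -5.16166804e-01, -8.56473085e-01,
         1.05314519e+03],
       [ 0.00000000e+00,  0.
[... 311 characters left out ...]
,  4.56598110e-05,
         8.12532823e+01],
       [ 2.14801124e-03, -1.59225103e-01, -9.87239967e-01,
         1.10734168e+03],
       [ 0.00000000e+00,  0.00000000e+00,  0.00000000e+00,
         1.00000000e+00]])}
wrist {'vertical_fov': 67.20305200535316, 'cx': 281.26246473242094, 'cy': 209.24508263121226, 'k1': -0.04337742974468753, 'tool_from_camera': array([[-2.71320621e-04, -3.15623793e-01,  9.48884370e-01,
        -1.42270017e+02],
       [ 9.99999820e-01, -5.93204164e-04,  8.86211504e-05,
         1.68947379e-01],
       [ 5.34911215e-04,  9.48884223e-01,  3.15623897e-01,
        -8.01216689e+01],
       [ 0.00000000e+00,  0.00000000e+00,  0.00000000e+00,
         1.00000000e+00]])}
```

View pics/top0.png

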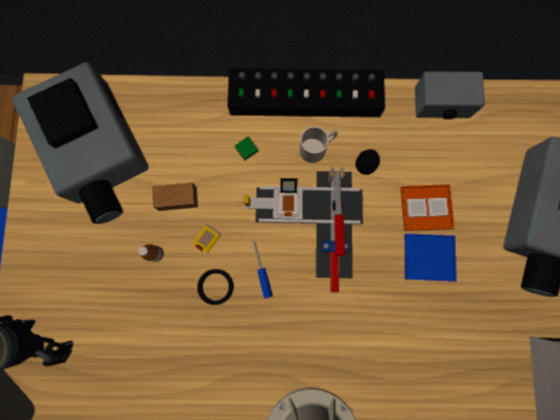

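View pics/scene0.png

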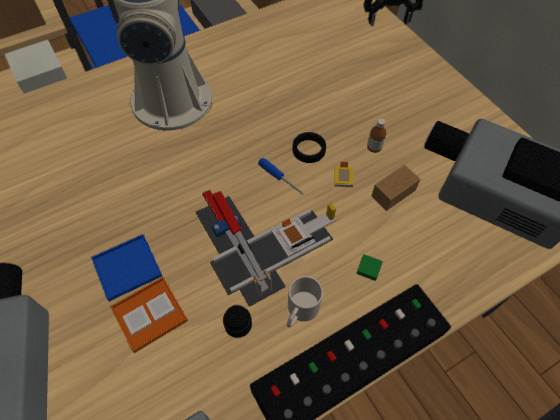

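View pics/wrist0.png

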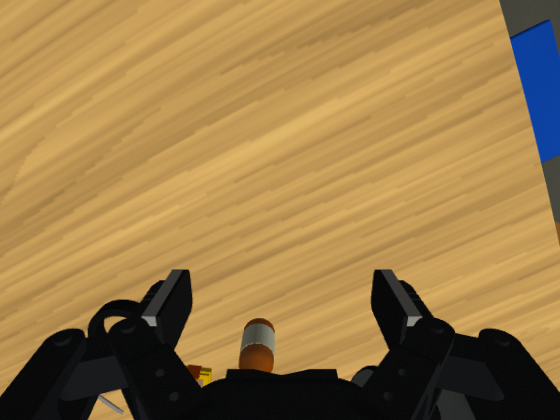

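The top view (one wrist's start pose out of the way) shows the press with jaws near (338,205), the slide and white holder near (289,203), the yellow post at (247,200) and the blue tray at (430,257). Next I'll enlarge it.

```bash
cat > h.py <<'E'
import numpy as np, cv2
from rig import r, grab_frame, camera_params
from scipy.spatial.transform import Rotation as R
def K(p):
    f=210/np.tan(np.radians(p["vertical_fov"]/2)); return np.array([[f,0,p["cx"]],[0,f,p["cy"]],[0,0,1.]]),np.array([p["k1"],0,0,0,0.])
def tool():
    s=r.sense(); T=np.eye(4); T[:3,:3]=R.from_euler('xyz',s["tcp_rot"]).as_matrix(); T[:3,3]=s["eef_pos"]; return T
def pose(n,T=None):
    p=camera_params(n)
    return p,(p["pose"] if "pose" in p else (tool() if T is None else T)@p["tool_from_camera"])
def w(n,uv,z,T=None):
    p,P=pose(n,T);k,d=K(p)
    x=cv2.undistortPointsIter(np.array([[uv]],float),k,d,None,None,(3,50,1e-12))[0,0]
    v=P[:3,:3]@np.array([x[0],x[1],1]);o=P[:3,3]
    return o+v*(z-o[2])/v[2]
def px(n,X,T=None):
    p,P=pose(n,T);k,d=K(p);Q=np.linalg.inv(P)
    rv=cv2.Rodrigues(Q[:3,:3])[0]
    return cv2.projectPoints(np.array(X,float).reshape(-1,3),rv,Q[:3,3],k,d)[0][:,0]
def tri(u,v,T=None,a="top",b="scene"):
    A=[]
    L=[]
    for n,q in((a,u),(b,v)):
        o=pose(n,T)[1][:3,3]; x=w(n,q,0,T); L.append((o,(x-o)/np.linalg.norm(x-o)))
    M=sum(np.eye(3)-np.outer(d,d) for o,d in L); bb=sum((np.eye(3)-np.outer(d,d))@o for o,d in L)
    X=np.linalg.solve(M,bb); return X,[np.linalg.norm(np.cross(X-o,d)) for o,d in L]
def crop(im,x0,y0,x1,y1,s,name):
    c=cv2.resize(im[y0:y1,x0:x1,::-1],None,fx=s,fy=s,interpolation=cv2.INTER_CUBIC)
    c=np.clip(c.astype(float)*1.3,0,255).astype(np.uint8)
    for x in range((x0+9)//10*10,x1,10):
        cv2.line(c,((x-x0)*s,0),((x-x0)*s,6 if x%50 else 14),(0,255,255),1)
        if x%20==0: cv2.putText(c,str(x),((x-x0)*s+1,22),0,.35,(0,255,255))
    for y in range((y0+9)//10*10,y1,10):
        cv2.line(c,(0,(y-y0)*s),(6,(y-y0)*s),(0,255,255),1)
        if y%20==0: cv2.putText(c,str(y),(8,(y-y0)*s+4),0,.35,(0,255,255))
    cv2.imwrite("pics/"+name,c)
E
python3 - <<'E'
from h import *
t=cv2.imread("pics/top0.png")[:,:,::-1];s=cv2.imread("pics/scene0.png")[:,:,::-1]
crop(t,235,160,370,300,4,"c1.png");crop(s,190,180,350,310,5,"c2.png")
crop(t,395,175,470,290,5,"c3.png")
for uv,z in [((406,238),16),((455,238),16),((405,281),16),((456,281),16),((247,200),76)]: print(uv,w("top",uv,z))
E
```

```text
(406, 238) [ 517.59117833 -257.22337185   16.        ]
(455, 238) [ 519.53500258 -390.83167933   16.        ]
(405, 281) [ 401.23420148 -250.27865532   16.        ]
(456, 281) [ 403.38146033 -386.94478946   16.        ]
(247, 200) [605.51727122 175.8996942   76.        ]
```

View pics/c1.png

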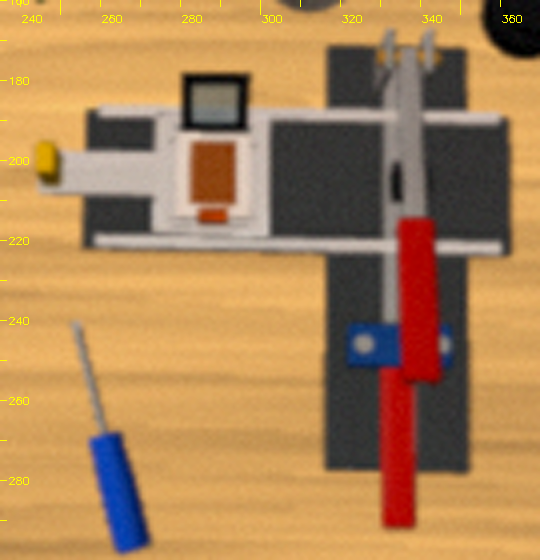

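View pics/c2.png

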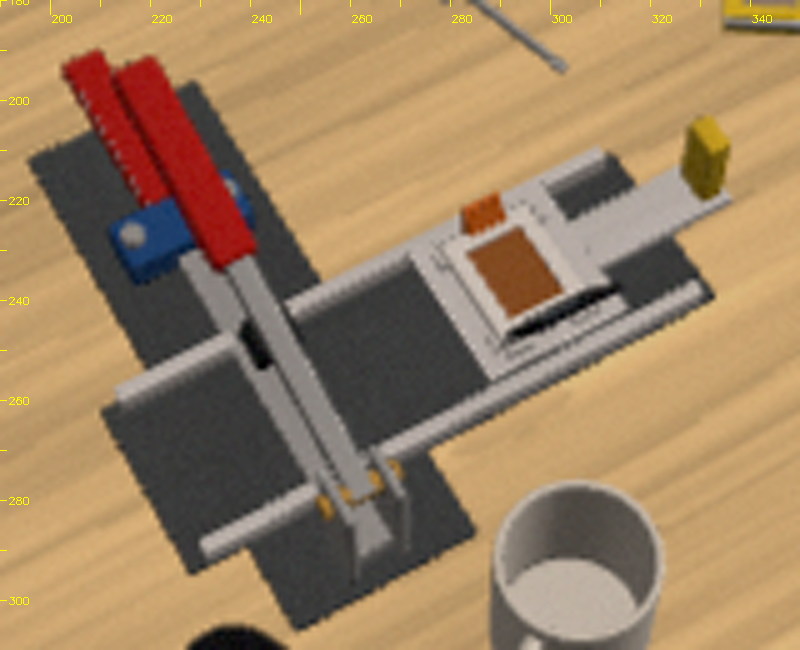

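View pics/c3.png

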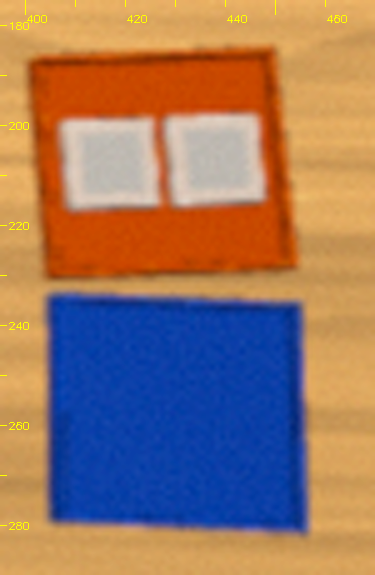

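```bash
python3 - <<'E'
from h import *
from scipy.optimize import least_squares
print("post",tri((246,198),(331.6,205)))
print("catch",tri((288,213),(286.5,221)))
print("handle end",tri((340.5,255.2),(217,192.5)))
print("amber ctr",tri((288.5,203),(294,234)), "z should be ~34")
obs=[((0,240,76),"top",(246,198)),((0,240,76),"scene",(331.6,205)),((-34,130,52),"top",(288,213)),((-34,130,52),"scene",(286.5,221)),
((-145,0,132.5),"top",(340.5,255.2)),((-145,0,132.5),"scene",(217,192.5))]
def P(q,m): 
    c,s=np.cos(q[2]),np.sin(q[2]); return [q[0]+c*m[0]-s*m[1],q[1]+s*m[0]+c*m[1],m[2]]
f=lambda q:np.concatenate([px(n,P(q,m))[0]-o for m,n,o in obs])
q=least_squares(f,[600,-60,0.]).x;print(q,f(q).round(1))
for m in[(0,240,76),(0,130,26),(29,130,36)]:print(m,P(q,m))
c=[((404.5+0,234)),(455,236),(405.5,279),(456,281)]
C=np.array([w("top",u,16) for u in c]);print(C,C.mean(0))
E
```

```text
post (array([609.57649555, 177.63659614,  80.53654828]), [np.float64(0.6861178294984888), np.float64(0.6861178294986435)])
catch (array([576.9765649 ,  67.41780828,  49.20376526]), [np.float64(0.15916902821021725), np.float64(0.15916902821025752)])
handle end (array([461.62145247, -60.21553385, 124.01093847]), [np.float64(1.6994034687010922), np.float64(1.6994034687010386)])
amber ctr (array([608.86428563,  68.01160466,  31.24495183]), [np.float64(2.2754305162069097), np.float64(2.275430516206903)]) z should be ~34
[ 6.09003543e+02 -6.18071187e+01 -5.30860761e-03] [ 0.2  0.2  0.4  1.  -0.4  0.3  0.  -1.1  0.2 -1.5 -1.  -1.1]
(0, 240, 76) [np.float64(610.2776031797206), np.float64(178.1894995492379), 76]
(0, 130, 26) [np.float64(609.6936590858795), np.float64(68.19104951790668), 26]
(29, 130, 36) [np.float64(638.6932504577759), np.float64(68.0371006204395), 36]
[[ 528.56178253 -253.51505838   16.        ]
 [ 525.03943556 -391.13774479   16.        ]
 [ 406.57412129 -251.81799162   16.        ]
 [ 403.38146033 -386.94478946   16.        ]] [ 465.88919993 -320.85389606   16.        ]
```

```bash
cat >> h.py <<'E'
def go(*targets, flip=1):
    "targets: (x,y,z); tool x down, tool y = flip*world y. prints shift/turn in tool axes"
    T=tool(); 
    G=np.array([[0,0,-1.],[0,flip,0],[0,0,0]]).T
    G=np.column_stack([[0,0,-1.],[0,flip,0],np.cross([0,0,-1.],[0,flip,0])])
    print("now",T[:3,3].round(1), "turn",np.degrees(R.from_matrix(T[:3,:3].T@G).as_rotvec()).round(2))
    for t in targets: print(t,(T[:3,:3].T@(np.array(t,float)-T[:3,3])).round(1))
E
python3 - <<'E'
from h import *
print(tool().round(3))
go((700,68,200),flip=1);go((700,68,200),flip=-1)
E
```

```text
[[-0.00000e+00  4.51000e-01  8.93000e-01  2.81655e+02]
 [-1.00000e-03  8.93000e-01 -4.51000e-01  5.57550e+02]
 [-1.00000e+00 -1.00000e-03  0.00000e+00  2.30717e+02]
 [ 0.00000e+00  0.00000e+00  0.00000e+00  1.00000e+00]]
now [281.7 557.6 230.7] turn [-2.68e+01 -1.00e-02  6.00e-02]
(700, 68, 200) [  31.  -248.3  594.1]
now [281.7 557.6 230.7] turn [1.532e+02 8.000e-02 2.000e-02]
(700, 68, 200) [  31.  -248.3  594.1]
```

drive_tool --rows '[31,-248,594,-26.8,0,0,0,31,-248,594,-26.8,0,0,0,31,-248,594,-26.8,0,0,0,31,-248,594,-26.8,0,0,0,31,-248,594,-26.8,0,0,0,31,-248,594,-26.8,0,0,0,31,-248,594,-26.8,0,0,0,31,-248,594,-26.8,0,0,0,31,-248,594,-26.8,0,0,0,31,-248,594,-26.8,0,0,0]' --newtons 30

```text
clock: 1.4
eef_pos: [685.2, 85.1, 200.9]
tcp_rot: [-2.273, 1.57, -2.273]
contact_force: [0.6, 0.9, 0.4]
opening: 0.001
```

```bash
python3 - <<'E'
from h import *
T=tool();np.save("T1.npy",T);im=grab_frame("wrist");cv2.imwrite("pics/w1.png",im[:,:,::-1])
print(T.round(3)); print(r.sense()["clock"],r.sense()["opening"],r.sense()["qpos"])
print(px("wrist",[(609,-62,0),(610,178,76),(610,68,26),(638.7,68,36),(576,68,52),(T[:3,3])],T))
E
```

```text
[[-1.00000e-03  0.00000e+00  1.00000e+00  6.85217e+02]
 [-1.00000e-03  1.00000e+00 -0.00000e+00  8.50520e+01]
 [-1.00000e+00 -1.00000e-03 -1.00000e-03  2.00880e+02]
 [ 0.00000e+00  0.00000e+00  0.00000e+00  1.00000e+00]]
1.45 0.0012659608222655467 [ 0.11397008  0.48505198  1.50215649 -0.00464351  1.15243466 -1.45247617]
[[141.41002569 109.66523817]
 [395.70425061 111.5431707 ]
 [263.91747748 110.10420802]
 [263.86388049 141.44769243]
 [261.6537174   69.24088191]
 [281.81187914 270.52476146]]
```

View pics/w1.png

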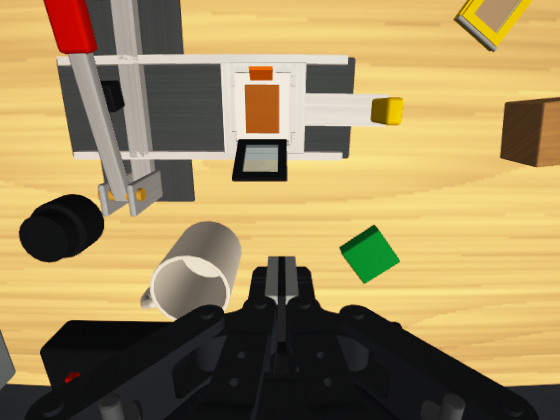

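```bash
python3 - <<'E'
from h import *
T=np.load("T1.npy")
im=cv2.imread("pics/w1.png")[:,:,::-1];crop(im,215,50,415,200,4,"c4.png")
print("mug rim ctr",w("wrist",(192,288),90,T),"right edge",w("wrist",(241,250),90,T), w("top",(313.5,136),90))
print("post",w("wrist",(392,111),76,T))
print("cover edge corners", [w("wrist",u,91,T).round(1) for u in((233,180),(287,180))])
E
```

```text
mug rim ctr [766.08586529   1.89846273  90.        ] right edge [727.13271885  49.08802884  90.        ] [778.93600898   2.29615352  90.        ]
post [609.60078175 174.90768618  76.        ]
cover edge corners [array([663.7,  45.3,  91. ]), array([663.7,  89.4,  91. ])]
```

View pics/c4.png

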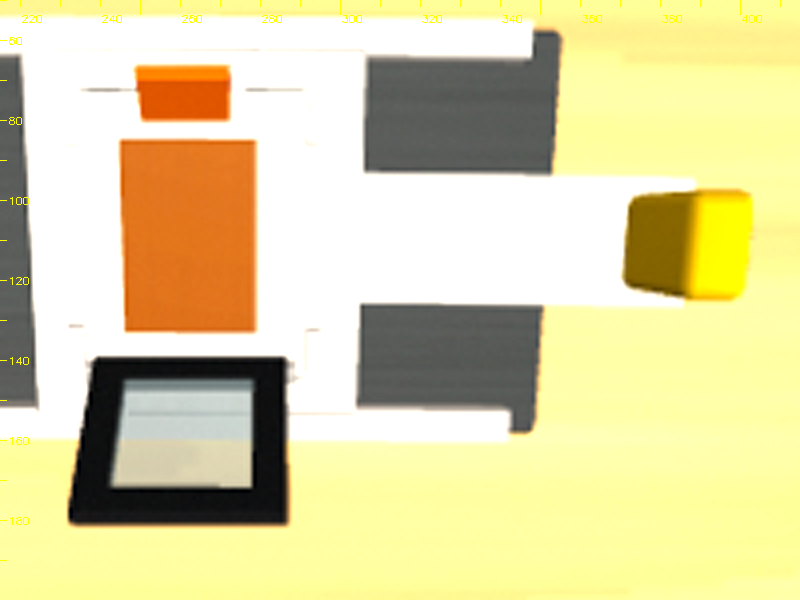

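The wrist picture shows the cover's free edge at (233..287,180), leaning to +x at about 2.0 rad. The catch is at (261,73), the post top at (393,111), and the mug is clear of the finger path. I'll go down behind the cover.

drive_tool --rows '[30,-17,17,0,0,0,0,80,-17,17,0,0,0,0,128,-17,17,0,0,0,0,128,-17,17,0,0,0,0]'

```text
clock: 1.95
eef_pos: [703.4, 61.0, 68.2]
tcp_rot: [-2.466, 1.563, -2.468]
contact_force: [-0.1, -0.5, 0.0]
opening: 0.004
```

drive_tool --rows '[-4,5,-20,0,0,0,0,-4,6,-40,0,0,0,0,-4,6,-55,0,0,0,0,-4,6,-70,0,0,0,0,-4,6,-82,0,0,0,0,-4,6,-92,0,0,0,0,-4,6,-92,0,0,0,0,-70,6,-92,0,0,0,0,-70,6,-92,0,0,0,0]'

```text
clock: 3.08
eef_pos: [615.3, 67.9, 143.1]
tcp_rot: [-1.093, 1.566, -1.096]
contact_force: [0.4, 0.0, 0.5]
opening: -0.001
```

```bash
python3 - <<'E'
from h import *
print(r.sense()["clock"])
go()
im=grab_frame("scene");crop(im,220,170,360,275,5,"c5.png")
E
```

```text
3.075
now [615.3  67.9 143.1] turn [-0.16  0.11  0.22]
```

View pics/c5.png

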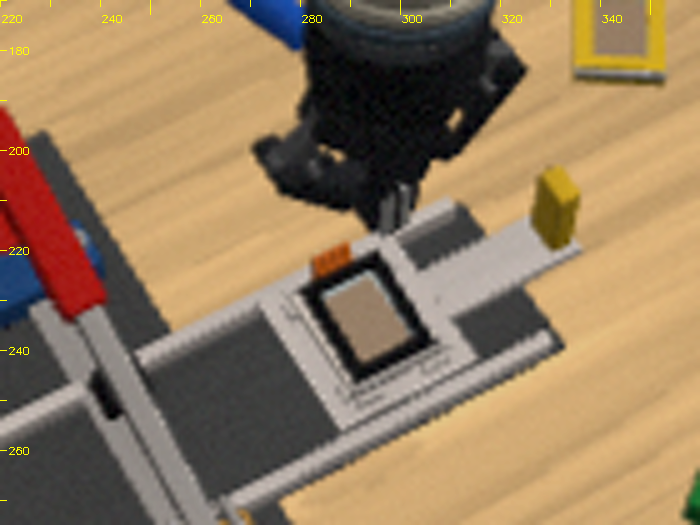

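The picture shows the cover folded flat onto the orange catch, which is at (306,223), with the slide still out. Next I'll straddle the yellow post.

drive_tool --rows '[0,55,-5,0,0,0,40,0,109,-5,0,0,0,40,0,109,-5,0,0,0,40,0,109,-5,0,0,0,40,40,109,-5,0,0,0,40,88,109,-5,0,0,0,40,88,109,-5,0,0,0,40]'

```text
clock: 4.0
eef_pos: [606.4, 174.1, 49.4]
tcp_rot: [-2.455, 1.561, -2.459]
contact_force: [-1.0, -0.4, 0.1]
opening: 0.398
```

```bash
python3 - <<'E'
from h import *
print(r.sense()["clock"],r.sense()["contact_force"])
go((610,177,50))
im=grab_frame("wrist");cv2.imwrite("pics/w2.png",im[:,:,::-1])
E
```

```text
4.0 [-0.99863365 -0.36747611  0.07647513]
now [606.4 174.1  49.4] turn [-0.24 -0.45  0.37]
(610, 177, 50) [-0.6  2.9  3.6]
```

View pics/w2.png

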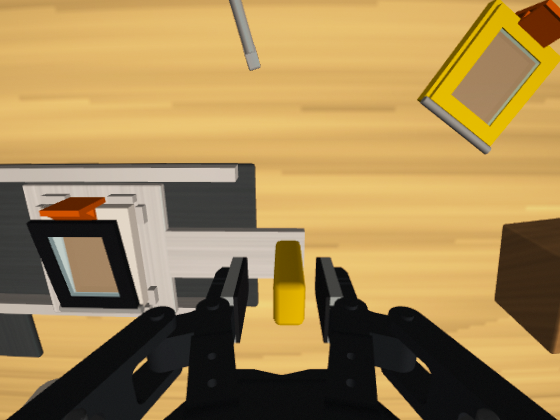

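The post at (289,280) stands between the open fingers. I'll grip it lightly.

drive_tool --rows '[0,3,2,0,0,0,0,0,3,2,0,0,0,0,0,3,2,0,0,0,0,0,3,2,0,0,0,0]' --newtons 20

```text
clock: 4.55
eef_pos: [611.8, 177.5, 53.8]
tcp_rot: [-1.73, 1.565, -1.734]
contact_force: [1.0, -5.4, 3.9]
opening: 0.159
```

```bash
python3 - <<'E'
from h import *
print(r.sense()["clock"],r.sense()["contact_force"])
go((608,46,50))
E
```

```text
4.55 [ 0.98208986 -5.41503009  3.86705354]
now [611.8 177.5  53.8] turn [-0.23 -0.05  0.3 ]
(608, 46, 50) [   4.5 -131.5   -3.3]
```

drive_tool --rows '[0,-15,0,0,0,0,0,0,-32,0,0,0,0,0,0,-50,0,0,0,0,0,0,-68,0,0,0,0,0,0,-86,0,0,0,0,0,0,-103,0,0,0,0,0,0,-117,0,0,0,0,0,0,-126,0,0,0,0,0,0,-131,0,0,0,0,0,0,-131,0,0,0,0,0]'

```text
clock: 5.8
eef_pos: [611.0, 47.3, 54.1]
tcp_rot: [-1.933, 1.566, -1.937]
contact_force: [3.0, 5.3, -18.1]
opening: 0.155
```

```bash
python3 - <<'E'
from h import *
print(r.sense()["clock"],r.sense()["contact_force"],r.sense()["opening"])
go((608,46,50))
im=grab_frame("wrist");cv2.imwrite("pics/w3.png",im[:,:,::-1])
im=grab_frame("scene");crop(im,200,170,340,275,5,"c6.png")
E
```

```text
5.8 [  2.9644525    5.32990905 -18.13437689] 0.15478494934474127
now [611.   47.3  54.1] turn [-0.25 -0.09  0.23]
(608, 46, 50) [ 4.1 -1.3 -3. ]
```

View pics/w3.png

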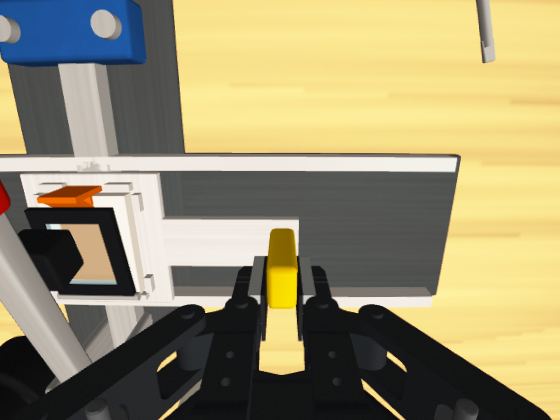

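View pics/c6.png

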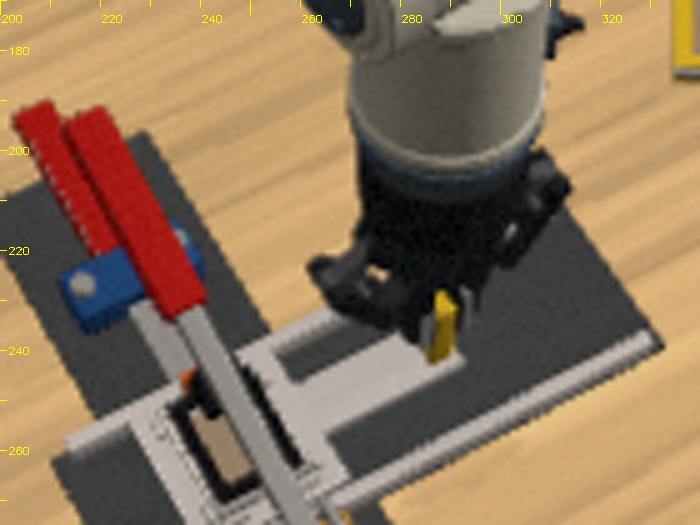

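Both views show the slide home: the holder is under the jaw with the cover lying on the catch, and the post travelled 130 mm to its stop. I'll release it and move over the handle.

drive_tool --rows '[0,0,0,0,0,0,40,0,0,0,0,0,0,40,0,0,0,0,0,0,40,-50,0,0,0,0,0,40,-100,0,0,0,0,0,30,-100,-50,-50,0,0,0,0,-100,-108,-95,0,0,0,0,-100,-108,-131,0,0,0,0,-100,-108,-131,0,0,0,0,-100,-108,-131,0,0,0,0]'

```text
clock: 7.15
eef_pos: [480.7, -59.9, 155.5]
tcp_rot: [-1.471, 1.566, -1.476]
contact_force: [0.4, -0.1, 0.4]
opening: 0.004
```

```bash
python3 - <<'E'
from h import *
print(r.sense()["clock"],r.sense()["contact_force"],r.sense()["opening"])
go((479,-61,150),(479,-61,130),(479,-61,72),(475,-61,69))
im=grab_frame("wrist");cv2.imwrite("pics/w4.png",im[:,:,::-1])
im=grab_frame("scene");crop(im,180,150,320,275,5,"c7.png")
E
```

```text
7.15 [ 0.42957511 -0.09795684  0.41322771] 0.003847119889993612
now [480.7 -59.9 155.5] turn [-0.25  0.03  0.27]
(479, -61, 150) [ 5.6 -1.  -1.7]
(479, -61, 130) [25.6 -0.9 -1.7]
(479, -61, 72) [83.6 -0.7 -1.7]
(475, -61, 69) [86.6 -0.7 -5.7]
```

View pics/w4.png

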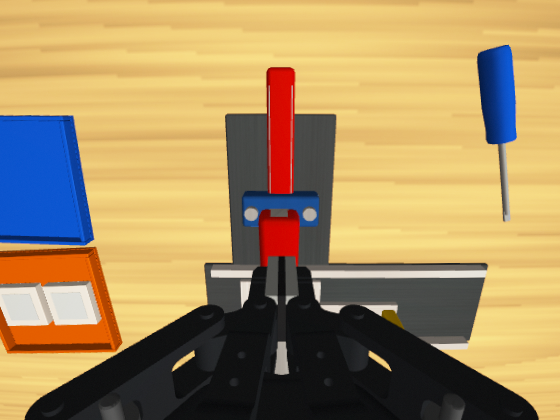

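View pics/c7.png

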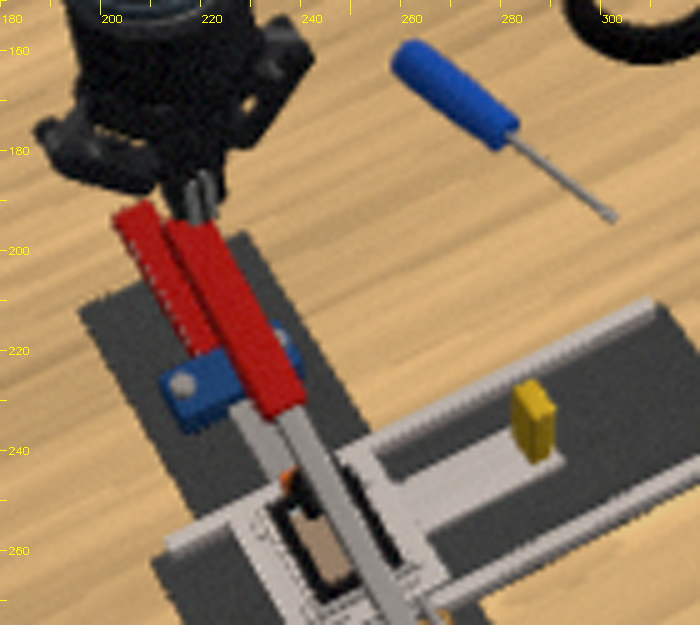

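The fingers sit centred over the handle end, whose edge runs 260 to 298 px. The slide is still home. Pressing now.

drive_tool --rows '[25,-1,-1,0,0,0,0,38,-1,-2,0,0,0,0,48,-1,-2,0,0,0,0,57,-1,-3,0,0,0,0,65,-1,-3,0,0,0,0,72,-1,-4,0,0,0,0,78,-1,-4,0,0,0,0,82,-1,-4,0,0,0,0,84,-1,-4,0,0,0,0,84,-1,-4,0,0,0,0]'

```text
clock: 8.5
eef_pos: [476.7, -60.8, 71.5]
tcp_rot: [-1.788, 1.566, -1.791]
contact_force: [-6.5, 1.4, 13.9]
opening: -0.0
```

```bash
python3 - <<'E'
from h import *
print(r.sense()["clock"],r.sense()["contact_force"],r.sense()["opening"])
go((479,-61,72),(475,-61,69))
im=grab_frame("scene");crop(im,180,150,320,275,5,"c8.png")
E
```

```text
8.5 [-6.50097398  1.39925916 13.87853269] -0.0003213754279645318
now [476.7 -60.8  71.5] turn [-0.19 -0.06  0.26]
(479, -61, 72) [-0.5 -0.2  2.3]
(475, -61, 69) [ 2.5 -0.2 -1.6]
```

View pics/c8.png

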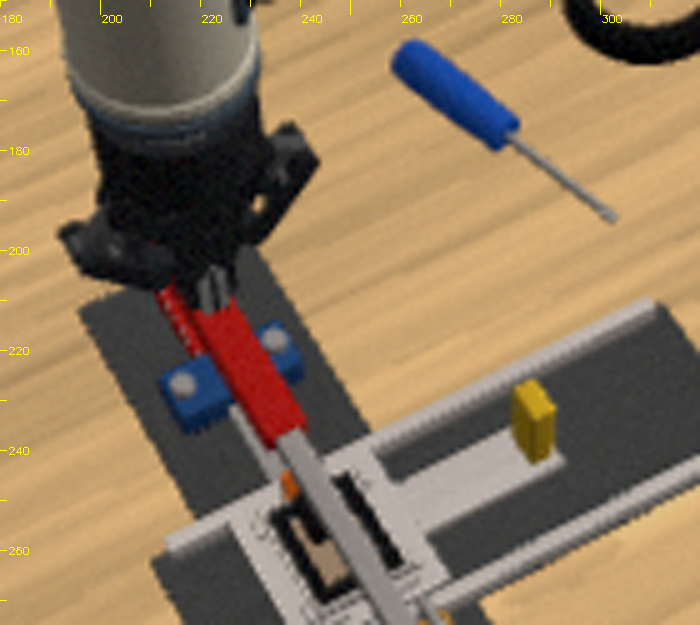

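The handle is at about its shut height, with 14 N on it. I'll press a little further to be sure.

drive_tool --rows '[3,0,0,0,0,0,0,5,0,0,0,0,0,0,5,0,0,0,0,0,0]'

```text
clock: 8.93
eef_pos: [476.5, -60.9, 68.0]
tcp_rot: [-1.865, 1.566, -1.869]
contact_force: [-11.0, 2.7, 34.9]
opening: 0.004
```

At 35 N it is hard against the stop. I'll release the handle and return above the post.

drive_tool --rows '[-20,0,0,0,0,0,0,-45,0,0,0,0,0,0,-80,0,0,0,0,0,0,-90,50,40,0,0,0,40,-90,108,90,0,0,0,40,-90,108,134,0,0,0,40,-90,108,134,0,0,0,40,-90,108,134,0,0,0,40]'

```text
clock: 9.93
eef_pos: [610.5, 46.9, 156.7]
tcp_rot: [-2.016, 1.566, -2.019]
contact_force: [-0.7, 0.1, -0.3]
opening: 0.403
```

```bash
python3 - <<'E'
from h import *
print(r.sense()["clock"],r.sense()["contact_force"],r.sense()["opening"])
go((611,47.5,53))
im=grab_frame("wrist");cv2.imwrite("pics/w5.png",im[:,:,::-1])
im=grab_frame("scene");crop(im,180,150,320,275,5,"c9.png")
E
```

```text
9.925 [-0.73635819  0.09400696 -0.30610071] 0.4030285671089277
now [610.5  46.9 156.7] turn [-0.19 -0.13  0.27]
(611, 47.5, 53) [103.7   1.1   0.7]
```

View pics/w5.png

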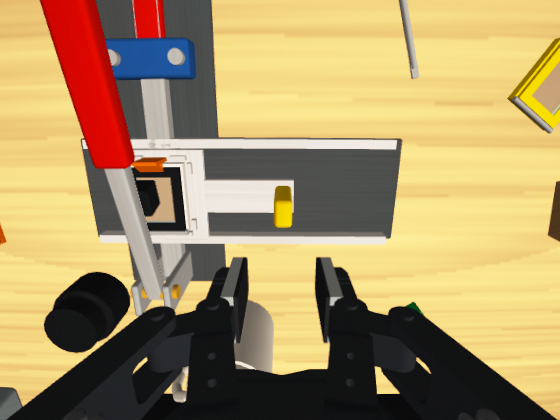

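View pics/c9.png

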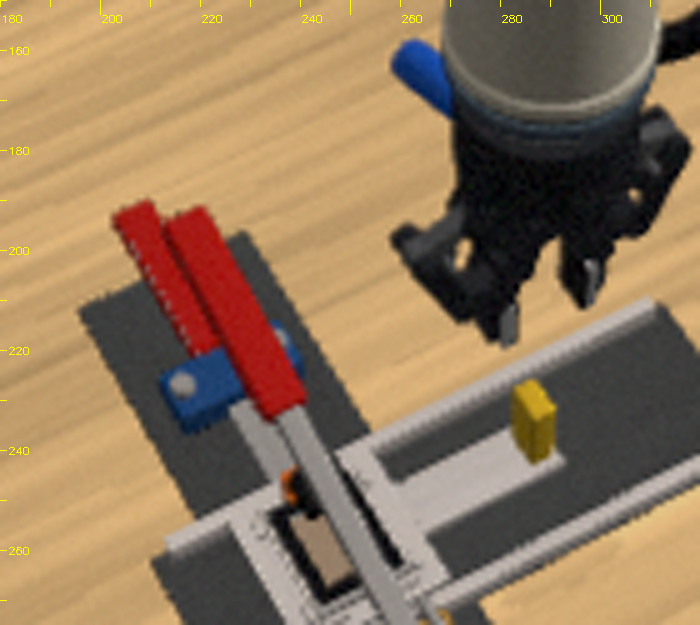

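The pliers have sprung open again. I'll go down, grip the post and draw the slide out.

drive_tool --rows '[50,1,0,0,0,0,40,95,1,0,0,0,0,40,103,1,0,0,0,0,40,103,1,0,0,0,40,103,1,0,0,0,0,103,1,0,0,0,0,103,1,0,0,0,0,103,1,0,0,0,0]'

```text
invalid input at $.rows: expected a multiple of 7 numbers
```

drive_tool --rows '[0,15,0,0,0,0,0,0,32,0,0,0,0,0,0,50,0,0,0,0,0,0,68,0,0,0,0,0,0,86,0,0,0,0,0,0,103,0,0,0,0,0,0,117,0,0,0,0,0,0,126,0,0,0,0,0,0,131,0,0,0,0,0,0,131,0,0,0,0,0]'

```text
clock: 11.28
eef_pos: [610.4, 177.6, 156.4]
tcp_rot: [-2.014, 1.566, -2.017]
contact_force: [-0.1, 0.0, 0.2]
opening: -0.001
```

```bash
python3 - <<'E'
from h import *
print(r.sense()["clock"],r.sense()["contact_force"],r.sense()["opening"])
T=tool();np.save("T6.npy",T)
go((610,68,120))
im=grab_frame("wrist");cv2.imwrite("pics/w6.png",im[:,:,::-1]);crop(im,0,150,180,310,4,"c10.png")
E
```

```text
11.275 [-0.07110487  0.03918001  0.20181802] -0.0008462839262831399
now [610.4 177.6 156.4] turn [-0.21 -0.13  0.27]
(610, 68, 120) [ 3.690e+01 -1.095e+02  1.000e-01]
```

View pics/w6.png

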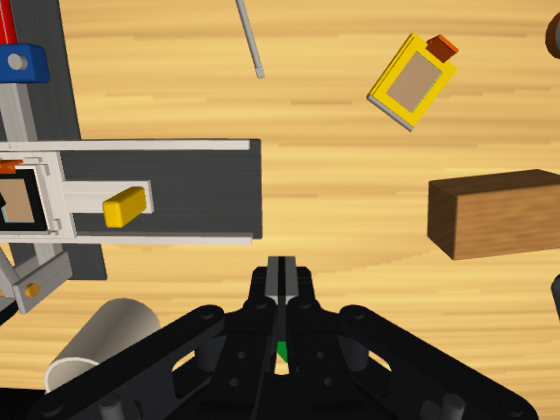

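View pics/c10.png

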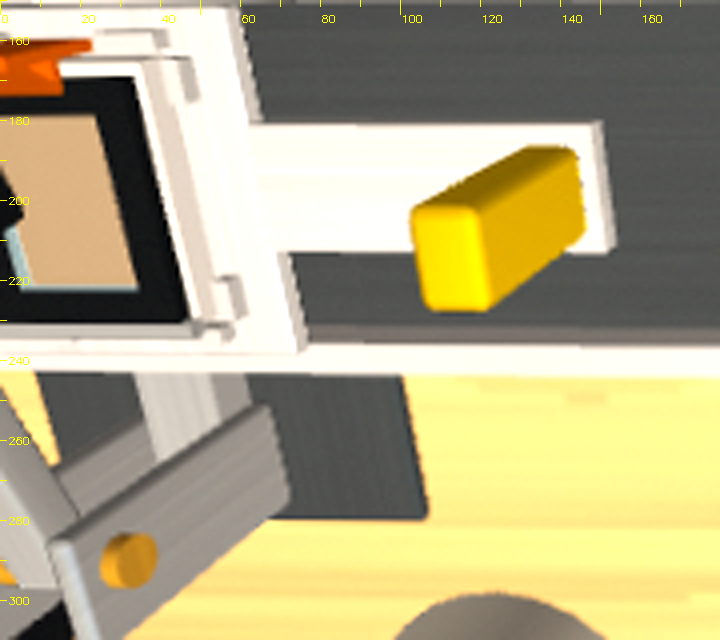

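My first call was malformed and got refused, so the second moved only through free air at z = 156 and touched nothing. The slide is still home. I'll go back, and send one call at a time from here.

drive_tool --rows '[0,-60,0,0,0,0,40,0,-110,0,0,0,0,40,0,-130,0,0,0,0,40,0,-130,0,0,0,0,40,0,-130,0,0,0,0,40,45,-130,0,0,0,0,40,85,-130,0,0,0,0,40,102,-130,0,0,0,0,40,102,-130,0,0,0,0,40]'

```text
clock: 12.45
eef_pos: [609.2, 47.6, 54.3]
tcp_rot: [-2.277, 1.564, -2.28]
contact_force: [0.3, -0.8, 0.7]
opening: 0.4
```

drive_tool --rows '[0,0,1,0,0,0,0,0,0,1,0,0,0,0,0,0,1,0,0,0,0,0,0,1,0,0,0,0]'

```text
clock: 12.95
eef_pos: [611.4, 47.8, 55.8]
tcp_rot: [-1.871, 1.566, -1.874]
contact_force: [0.4, 1.5, 7.1]
opening: 0.161
```

drive_tool --rows '[0,15,0,0,0,0,0,0,32,0,0,0,0,0,0,50,0,0,0,0,0,0,68,0,0,0,0,0,0,86,0,0,0,0,0,0,103,0,0,0,0,0,0,117,0,0,0,0,0,0,126,0,0,0,0,0,0,131,0,0,0,0,0,0,131,0,0,0,0,0]'

```text
clock: 14.2
eef_pos: [612.3, 177.6, 55.7]
tcp_rot: [-1.669, 1.563, -1.671]
contact_force: [1.8, -13.9, 8.3]
opening: 0.157
```

```bash
python3 - <<'E'
from h import *
print(r.sense()["clock"],r.sense()["contact_force"],r.sense()["opening"])
T=tool();np.save("T6.npy",T)
go((610,68,120))
im=grab_frame("wrist");cv2.imwrite("pics/w7.png",im[:,:,::-1]);crop(im,0,150,180,310,4,"c11.png")
E
```

```text
14.2 [  1.83090814 -13.88644405   8.28168425] 0.15700602735355418
now [612.3 177.6  55.7] turn [-0.09 -0.04  0.44]
(610, 68, 120) [ -63.4 -110.1   -2.1]
```

View pics/w7.png

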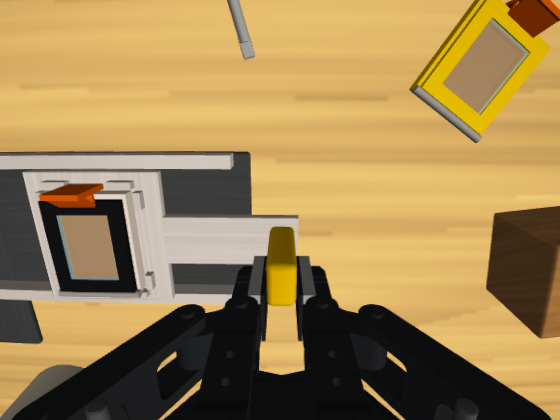

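View pics/c11.png

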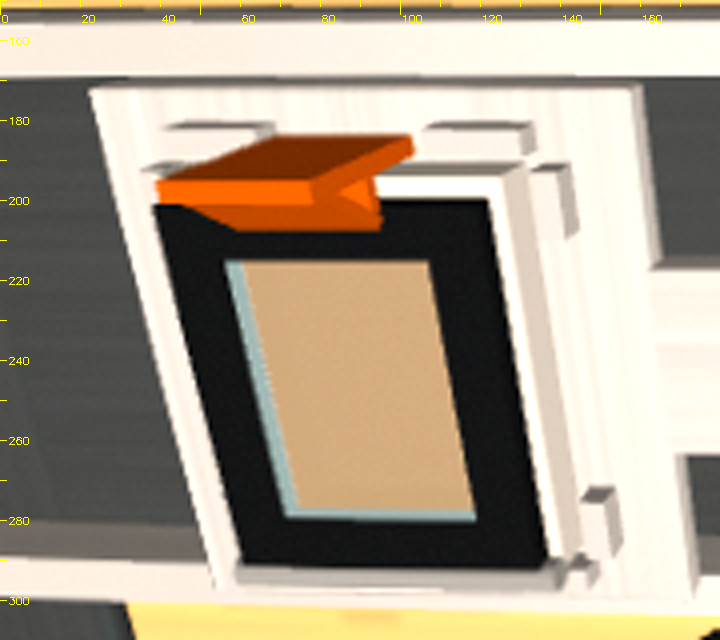

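The slide is against its out stop and the cover lies flat under the catch hook. I'll release and move over the holder.

drive_tool --rows '[0,-1,0,0,0,0,40,0,-1,0,0,0,0,40,0,-1,0,0,0,0,40,-50,-1,0,0,0,0,40,-75,-1,0,0,0,0,75,-75,-55,-2,0,0,0,75,-75,-110,-2,0,0,0,75,-75,-110,-2,0,0,0.4,75,-75,-110,-2,0,0,0.4,75]'

```text
clock: 15.38
eef_pos: [610.1, 68.4, 131.5]
tcp_rot: [2.965, 1.57, 2.962]
contact_force: [-0.6, 0.3, -0.3]
opening: 0.748
```

```bash
python3 - <<'E'
from h import *
s=r.sense();print(s["clock"],s["contact_force"],s["opening"])
T=tool();np.save("T8.npy",T)
go((610,68,30))
im=grab_frame("wrist");cv2.imwrite("pics/w8.png",im[:,:,::-1])
im=grab_frame("top");crop(im,235,160,370,300,4,"c12.png")
print(px("wrist",[(610,68,26),(610,93,34),(610,43,34)],T))
E
```

```text
15.375 [-0.58588002  0.3166318  -0.27682339] 0.7480557803732948
now [610.1  68.4 131.5] turn [-0.17 -0.05 -0.01]
(610, 68, 30) [101.5  -0.4  -0. ]
[[281.08457974 206.60443219]
 [312.32977813 209.5700486 ]
 [249.83835872 209.7783575 ]]
```

View pics/w8.png

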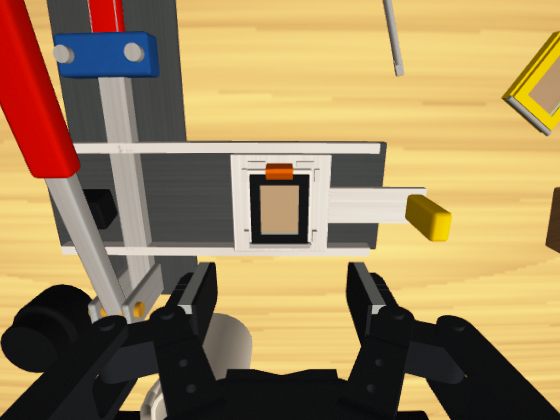

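View pics/c12.png

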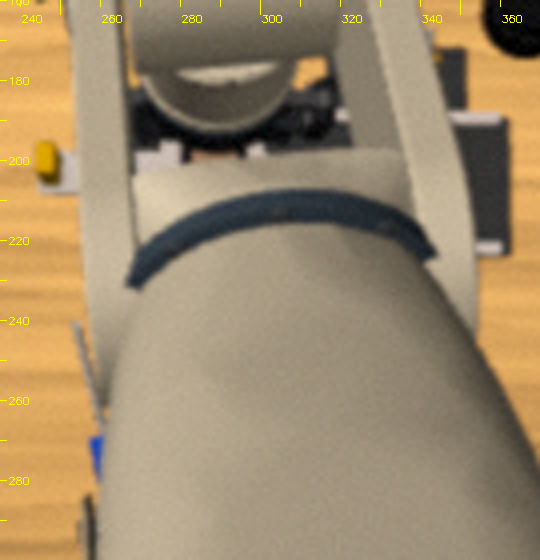

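```bash
python3 - <<'E'
from h import *
I=np.eye(4)
for x in(0,-4,-8): print(x,px("wrist",[(x,0,-11),(x,31.8,-11),(x,17,-11),(x,42,-11)],I).round(1).tolist())
im=cv2.imread("pics/w8.png")[:,:,::-1];crop(im,160,240,400,340,3,"c13.png")
im=cv2.imread("pics/w4.png")[:,:,::-1];crop(im,200,230,360,340,3,"c14.png")
im=cv2.imread("pics/w5.png")[:,:,::-1];crop(im,180,230,380,340,3,"c15.png")
import subprocess
a=[cv2.imread(f"pics/c{i}.png") for i in(13,14,15)]
W=max(i.shape[1] for i in a);a=[cv2.copyMakeBorder(i,0,0,0,W-i.shape[1],0) for i in a]
v=np.vstack(a);v=cv2.resize(v,None,fx=600/v.shape[0],fy=600/v.shape[0]);cv2.imwrite("pics/c16.png",v)
E
```

```text
0 [[281.8, 250.9], [345.7, 250.8], [316.0, 250.9], [366.1, 250.7]]
-4 [[281.8, 254.5], [347.3, 254.4], [316.9, 254.5], [368.2, 254.4]]
-8 [[281.8, 258.4], [349.0, 258.2], [317.8, 258.3], [370.4, 258.1]]
```

View pics/c16.png

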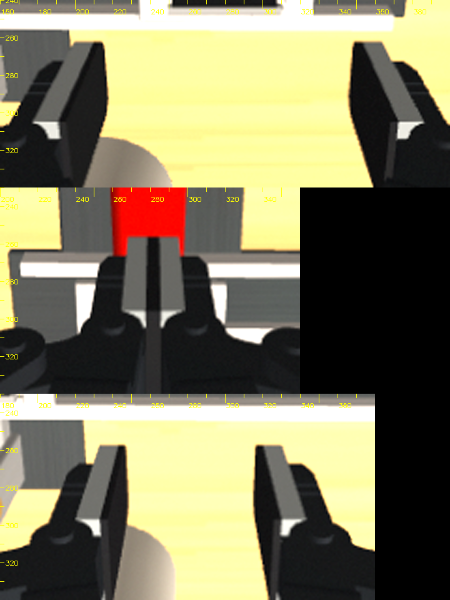

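By the pad rows in the wrist views, the tips sit about 7 mm behind the TCP at 75% opening and about 3.5 mm at 59%. I'll aim for TCP z ≈ 24.5 when closing, going down in stages.

drive_tool --rows '[40,-0.5,0,-0.2,0,0,75,75,-0.5,0,-0.2,0,0,75,92,-0.5,0,-0.2,0,0,75,92,-0.5,0,-0.2,0,0,75,92,-0.5,0,-0.2,0,0,75]'

```text
clock: 16.1
eef_pos: [611.0, 69.1, 40.5]
tcp_rot: [0.068, 1.57, 0.071]
contact_force: [0.8, 0.3, 0.3]
opening: 0.747
```

```bash
python3 - <<'E'
from h import *
s=r.sense();print(s["clock"],s["contact_force"],s["opening"])
go((610,67.7,25))
im=grab_frame("wrist");cv2.imwrite("pics/w9.png",im[:,:,::-1])
E
```

```text
16.1 [0.80021361 0.28826905 0.34063152] 0.7470728675815056
now [611.   69.1  40.5] turn [ 0.15  0.04 -0.  ]
(610, 67.7, 25) [15.5 -1.4 -1. ]
```

View pics/w9.png

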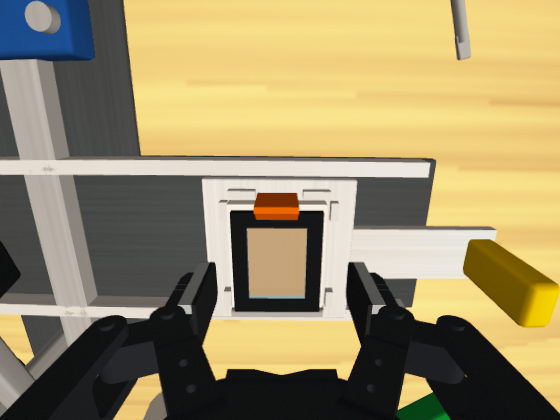

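The cover's centre is at x = 277.5 px and the fingers' at 282, so I need a shift of about −1.8 mm in y. I'll go down slowly.

drive_tool --rows '[4,-1.8,-1,0,0,0,75,8,-1.8,-1,0,0,0,75,12,-1.8,-1,0,0,0,75,14,-1.8,-1,0,0,0,75,15,-1.8,-1,0,0,0,75,15,-1.8,-1,0,0,0,75]'

```text
clock: 16.9
eef_pos: [610.1, 67.2, 25.7]
tcp_rot: [0.085, 1.57, 0.087]
contact_force: [-0.7, 0.5, 0.0]
opening: 0.751
```

drive_tool --rows '[0.5,0,0,0,0,0,66,0.5,0,0,0,0,0,60,0.5,0,0,0,0,0,50,0.5,0,0,0,0,0,45,0.5,0,0,0,0,0,45]' --newtons 30

```text
clock: 17.52
eef_pos: [610.2, 67.2, 25.5]
tcp_rot: [0.084, 1.57, 0.087]
contact_force: [-1.9, 0.4, 5.0]
opening: 0.571
```

```bash
python3 - <<'E'
from h import *
s=r.sense();print(s["clock"],s["contact_force"],s["opening"])
go()
im=grab_frame("wrist");cv2.imwrite("pics/w10.png",im[:,:,::-1])
E
```

```text
17.525 [-1.91983714  0.39232448  4.97213746] 0.5711221032149914
now [610.2  67.2  25.5] turn [ 0.14  0.07 -0.01]
```

View pics/w10.png

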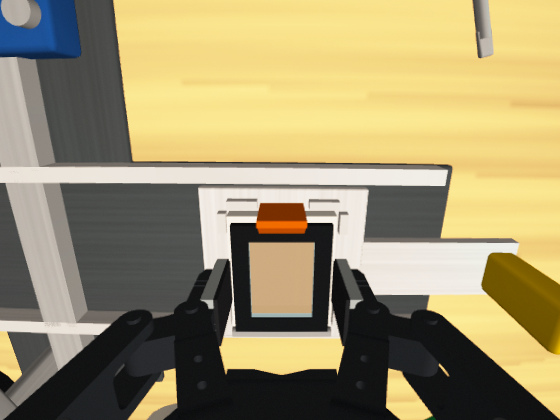

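It stopped at an opening of about 49 mm, which fits the 50 mm base rather than the 46 mm cover. I'll lift slowly.

drive_tool --rows '[-3,0,0,0,0,0,45,-8,0,0,0,0,0,45,-15,0,0,0,0,0,45,-25,0,0,0,0,0,45,-40,0,0,0,0,0,45,-65,0,0,0,0,0,45,-95,0,0,0,0,0,45,-125,0,0,0,0,0,45,-140,0,0,0,0,0,45,-140,0,0,0,0,0,45]'

```text
clock: 18.82
eef_pos: [610.6, 67.3, 166.7]
tcp_rot: [0.09, 1.567, 0.092]
contact_force: [0.7, 0.4, -1.3]
opening: 0.574
```

```bash
python3 - <<'E'
from h import *
s=r.sense();print(s["clock"],s["contact_force"],s["opening"])
go((466,-321,160))
im=grab_frame("wrist");cv2.imwrite("pics/w11.png",im[:,:,::-1])
E
```

```text
18.825 [ 0.6829919   0.44967927 -1.28148717] 0.574404351972178
now [610.6  67.3 166.7] turn [ 0.14  0.2  -0.02]
(466, -321, 160) [   6.1 -387.9 -145.6]
```

View pics/w11.png

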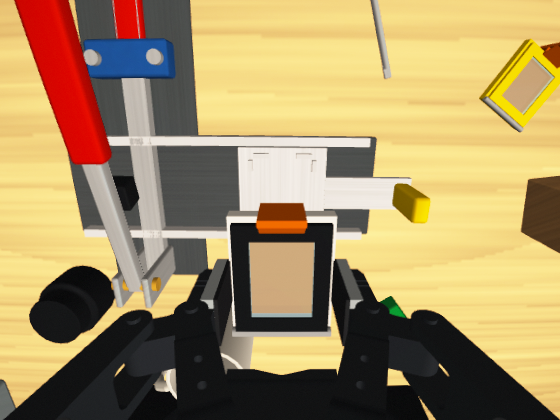

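The holder is lifted with its cover shut. I'll carry it over to the tray.

drive_tool --rows '[0,-25,-9,0,0,0,45,0,-65,-25,0,0,0,45,0,-110,-42,0,0,0,45,0,-160,-60,0,0,0,45,0,-210,-79,0,0,0,45,0,-260,-98,0,0,0,45,0,-310,-117,0,0,0,45,0,-350,-132,0,0,0,45,0,-378,-142,0,0,0,45,0,-388,-145,0,0,0,45]'

```text
clock: 20.12
eef_pos: [464.5, -322.1, 163.8]
tcp_rot: [1.834, 1.569, 1.834]
contact_force: [-0.1, -0.1, -1.7]
opening: 0.572
```

drive_tool --rows '[0,0,0,0,0,0,45,0,0,0,0,0,0,45]'

```text
clock: 20.38
eef_pos: [464.5, -321.0, 163.2]
tcp_rot: [2.07, 1.568, 2.072]
contact_force: [0.2, 0.7, -1.3]
opening: 0.569
```

```bash
python3 - <<'E'
from h import *
s=r.sense();print(s["clock"],s["contact_force"],s["opening"])
T=tool();np.save("T12.npy",T)
go((466,-321,60),(466,-321,3.5))
im=grab_frame("wrist");cv2.imwrite("pics/w12.png",im[:,:,::-1])
im=grab_frame("scene");cv2.imwrite("pics/s12.png",im[:,:,::-1])
E
```

```text
20.375 [ 0.2345589   0.7265754  -1.28012992] 0.5690644125379798
now [ 464.5 -321.   163.2] turn [ 0.07 -0.07 -0.13]
(466, -321, 60) [103.2  -0.2   1.6]
(466, -321, 3.5) [159.7  -0.3   1.7]
```

View pics/w12.png

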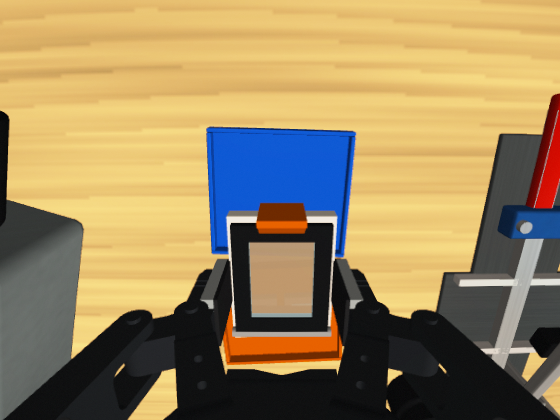

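View pics/s12.png

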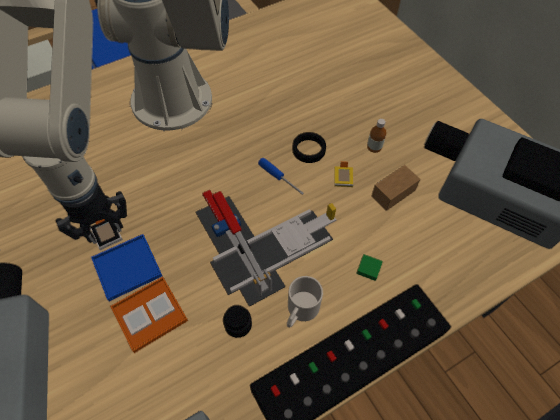

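```bash
python3 - <<'E'
from h import *
T=np.load("T12.npy")
C=np.array([w("wrist",u,16,T) for u in((208,128),(354,132),(212,254),(344,257))]);print(C.round(1),C.mean(0))
E
```

```text
[[ 404.  -386.5   16. ]
 [ 407.5 -255.8   16. ]
 [ 528.4 -391.3   16. ]
 [ 531.8 -257.    16. ]] [ 467.91410441 -322.61484997   16.        ]
```

Both cameras agree on the tray centre, about (467, −322). I'll lower the holder.

drive_tool --rows '[25,-1,3,0,0,0,45,60,-1,3,0,0,0,45,95,-1,3,0,0,0,45,122,-1,3,0,0,0,45,138,-1,3,0,0,0,45,143,-1,3,0,0,0,45,143,-1,3,0,0,0,45]'

```text
clock: 21.35
eef_pos: [468.2, -321.9, 21.0]
tcp_rot: [1.683, 1.569, 1.685]
contact_force: [0.3, -0.4, -2.0]
opening: 0.568
```

drive_tool --rows '[3,0,0,0,0,0,45,6,0,0,0,0,0,45,9,0,0,0,0,0,45,11,0,0,0,0,0,45,13,0,0,0,0,0,45,14.5,0,0,0,0,0,45,15.5,0,0,0,0,0,45,16,0,0,0,0,0,45,16,0,0,0,0,0,45]'

```text
clock: 22.48
eef_pos: [468.2, -321.9, 5.0]
tcp_rot: [1.68, 1.569, 1.682]
contact_force: [0.6, 0.3, -1.4]
opening: 0.568
```

drive_tool --rows '[0.7,0,0,0,0,0,45,1.3,0,0,0,0,0,45,1.8,0,0,0,0,0,45,1.8,0,0,0,0,0,45]'

```text
clock: 22.98
eef_pos: [468.2, -321.9, 3.5]
tcp_rot: [1.647, 1.569, 1.649]
contact_force: [-1.2, 2.2, 5.4]
opening: 0.576
```

It has touched the floor (force from −1.4 to +5 N). I'll open gently and rise.

drive_tool --rows '[0,0,0,0,0,0,60,0,0,0,0,0,0,65,0,0,0,0,0,0,72,0,0,0,0,0,0,72,-10,0,0,0,0,0,72,-30,0,0,0,0,0,72,-70,0,0,0,0,0,72,-120,0,0,0,0,0,72,-170,0,0,0,0,0,72,-170,0,0,0,0,0,72]'

```text
clock: 24.22
eef_pos: [470.5, -323.7, 178.4]
tcp_rot: [-0.462, 1.563, -0.46]
contact_force: [0.3, -0.8, -0.7]
opening: 0.721
```

drive_tool --rows '[0,0,50,0,0,0,72,0,0,50,0,0,0,72,0,0,50,0,0,0,72]'

```text
clock: 24.6
eef_pos: [519.7, -323.0, 177.9]
tcp_rot: [-0.441, 1.565, -0.439]
contact_force: [-0.5, -1.1, 0.2]
opening: 0.721
```

```bash
python3 - <<'E'
from h import *
s=r.sense();print(s["clock"],s["contact_force"],s["opening"])
T=tool();go()
im=grab_frame("wrist");cv2.imwrite("pics/w13.png",im[:,:,::-1]);np.save("T13.npy",T)
im=grab_frame("scene");cv2.imwrite("pics/s13.png",im[:,:,::-1])
E
```

```text
24.6 [-0.52229683 -1.12258624  0.15024774] 0.7206703130107518
now [ 519.7 -323.   177.9] turn [0.14 0.28 0.13]
```

View pics/w13.png

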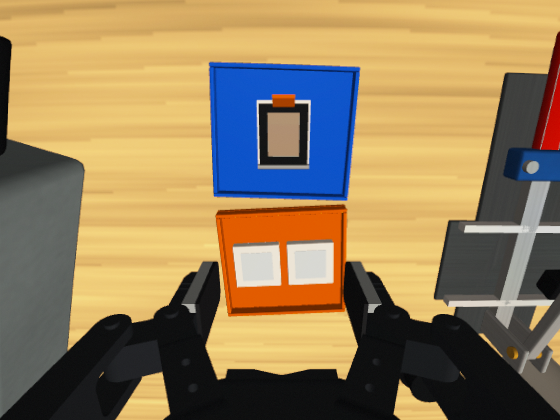

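View pics/s13.png

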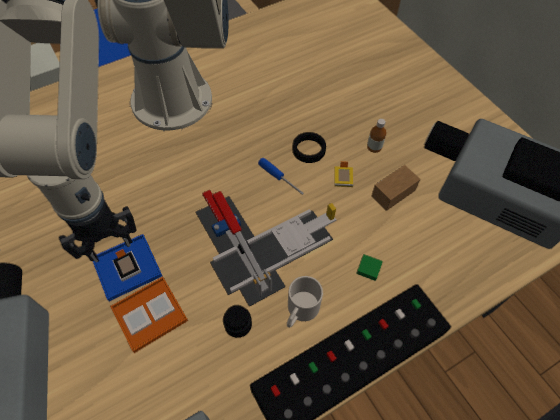

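The holder lies flat and central in the blue tray at (284,133), with its cover under the catch. The slide is out (post at (331,211), as at the start), the pliers are open and the bystanders have not moved. Handing in.

```bash
python3 - <<'E'
from rig import r, sign_off
s=r.sense();print(s["qvel"].round(4))
print(sign_off())
E
```

```text
[-0.0058 -0.0033 -0.0033  0.0016  0.0003  0.0026]
the job is handed in; nothing more can be done
None
```

The whole job was carried out and handed in at about 25 s of the 72 s allowed; sign-off gave no verdict.

- **Cover and slide:** I folded the cover loose onto the catch, then gripped the post and pushed the slide home. It travelled 130 mm to its stop.
- **Pressing:** I pressed the red handle to a finger-tip height of 68 mm, where it was hard against the shut holder at about 35 N. The pliers then sprang open.
- **Slide out and holder:** I drew the slide out to its stop, lifted the holder by its side faces and set it down in the blue tray. Contact force was about 5 N.

**Last checks:**
- The wrist and scene pictures show the holder flat and roughly central in the tray, with its cover under the catch.
- The pliers are open, the slide is out, the bystanders look unmoved and the gripper is clear.
- The joint values can't be read directly, so "fully shut" rests on these pictures and on the hard stop at the handle.

**What went wrong:** one move call was malformed and refused. The next call, already sent, therefore ran through free air above the slide and touched nothing. I went back and repeated the step correctly.

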